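# Half a turn: stack the empty tote on the loaded one

## Robot

A 7-joint arm with a two-finger parallel gripper is mounted at the origin on a cart in front of the work surface, level with it; the furniture and walls round the work are solid. World frame = base frame: x ahead of the robot, y to its left, z up, the work surface at z = 0. Lengths are in m, angles in rad, forces in N, time in s.
With the tool pointing down it reaches from about 0.425 to 0.95 m from the base axis. Payload 4.7 kg.
Tool frame: the origin (TCP) lies between the finger pads; the fingertips stand ctrl.tip_extent ahead of it and the grasp point (between the pads) lies 5 mm behind it (ctrl.tip_extent is the distance from the TCP to the fingertips, in m); z points along the fingers, y is the line along which they close (so a half turn about z gives the same grasp; the last joint's range is limited). The gripper opens to 87 mm and grips with 3 to 60 N. Pads are 19 mm wide; open, the fingers measure 117 mm over their backs; the gripper's body (75 mm by 190 mm) begins 51 mm behind the grasp point.
Start: joints at [1.297, 0.469, -0.049, 1.532, 0.024, 1.141, -0.082], TCP at [0.164, -0.655, 0.212] pointing down, gripper open.
Joint ranges: [-2.59, 2.59], [-0.33, 1.99], [-1.39, 1.29], [0.1, 2.45], [-1.04, 4.18], [0.21, 1.99], [-2.66, 2.66]. Speed limits (rad/s): [2.57, 2.57, 3.14, 3.14, 3.14, 3.14, 3.14].

## Interface

Orientations are given as a unit quaternion [w, x, y, z].
In Python, from bench import ctrl, viewer gives the robot as it stands.
- The arm moves only by the shell command python3 -m jog 'ROWS' [OPENING] [FORCE]. ROWS is text: rows parted by semicolons, each of 4 numbers parted by spaces: the shift along the world's x, y, z in units of 30 mm (1.0 is 30 mm), then the turn about the world's z in units of 5 degrees (1.0 is 5 degrees). In form: x y z twist; .... A call has 1 to 8 rows; each row is the pose to reach, as a shift and turn from the pose commanded when the call began; what a row does not reach only later rows make up. A row lasts 1/12 s, in which the tool goes at most 41.7 mm and 7.16 degrees, less where a joint would pass 70% of its speed; a pose out of reach is approached as far as the arm can. A call with a gripper value outside its range is refused whole. OPENING is the opening in per cent of the stroke, from 0 (shut) to 100 (fully open), set as the call begins (- or left out, the last holds). The fingers move at their own pace and stop on an object; FORCE is the grip in N (left out, the last holds). Time passes only in rows, so rows that repeat a pose let the fingers close. It gives the time, the measured TCP pose, the force, the opening and the grip force at its end, in the units of the state.
- ctrl.read_state(): the state, without advancing time (a new reading comes with each control period).
- viewer.get_image(name): name is "scene" or "top" or "wrist"; returns the picture (420x560x3 uint8, red, green, blue); there is no depth.
- viewer.camera_model(name): a dict with "intrinsics" (3x3 intrinsics, pixels), "rvec" (rotation vector, rad) and "tvec" (3), from world to camera coordinates, as OpenCV has them. Camera axes: x right, y down, z forward; pixel columns grow to the right and rows downward; lengths in m; the calibration is good to about 2 mm. A picture is of the moment at which its call begins: read the wrist's pose just before it. camera_model takes no time and is no camera call; for the wrist camera it gives the pose at the moment of the call.
- ctrl.job_done(): hands the job in; it is judged then, once.
The state is a dict: "time": time; "joint_pos": joint angles; "qd": joint speeds; "tau": joint torques, N m; "eef_pos": TCP position; "eef_rot": TCP orientation; "wrist_force": force on the tool from outside, world axes, zero at the start; "moment": the same for the moment, N m; "opening": finger opening in m; "grasp_force": force on a finger pad.
Only numpy, scipy, OpenCV 4.12 (cv2) and the standard library are available. Lean on these libraries where they do the work, as an engineer would, in place of code of your own. Each camera call takes 0.05 s, during which the arm holds its last target. There are 200 camera calls.

## Task

Lift the upper of the two nested empty blue sample totes out of the lower one, turn it half a turn against the loaded tote in the carrier (so that its yellow end lies over the blue end) and stack it on top, all four feet fully home in the saddles of the rim so that it stands level above the vials. The loaded tote is clamped somewhere along the carrier, so feel for the saddles: slide lightly along the rim up to the stops. The carrier stands loose in its pick-up place and must not be shoved off it; never ram or press hard. Let go, and leave everything else where it is.

Things in the scene. Friction and masses are not known exactly. Their poses are not given: they have to be found in the camera images.
- tote: The upper empty tote, to be moved: blue 180-degree stack-nest tote, 200 x 69 x 62 mm, 0.14 to 0.28 kg, one end yellow. Origin: centre of its underside, level with the soles; x along it towards the yellow end, z up. All three totes are alike. Nested (yellow ends together) it stands 33 mm above the other's origin; stacked (turned half a turn, feet in the saddles) 57 mm above it.
- tote_grip (a point): Middle of the tote's waist, x = 0, y = 0, z = 49 mm in its frame. Here two flat ribbed grip faces, 60 mm apart (y = -30 and +30), 35 mm long in x, reach from z = 36 to 62 mm (rim top). The inside is empty. Nested, the lower tote's rim lies 7 mm below the grip faces, its stops 3 mm. Beyond the waist the rim is 69 mm wide, z = 52 to 62.
- tote_end (a point): Middle of the yellow end's rim of the tote to be moved: x = +100, y = 0, z = 62 mm in its frame.
- tote_foot (a point): Sole of one of its four feet, at x = +60, y = +26, z = 0 in its frame. The feet stand at x = +60 and x = -28, on both sides, each 14 mm long in x, from |y| = 22 to 30.5 mm. The floor's underside lies 6 mm above the soles. A foot slides down a channel of the tote below when nesting, and rests in a saddle when stacked.
- base: The lower empty tote, loose on the bench, the other nested in it, yellow ends the same way; same shape, 0.3 kg. Origin: centre of its underside, x towards its yellow end, z up. It stays where it is.
- base_saddle (a point): Floor of one of the lower empty tote's four saddles, at x = +28, y = +28, z = 57 mm in its frame; each tote has them at x = -60 and +28, on both sides: pockets 18 mm long in the rim, 5 mm below its flat top, open to the inside, closed by a lip at |y| = 32.5. They take the feet of a turned tote with 2 mm play each way in x and y.
- base_stop (a point): Top of one of its stops, at x = +39, y = +30, z = 66 mm in its frame. Each saddle of each tote has a stop at its +x (yellow side) edge: flush with that edge, 5 mm thick, 4 mm above the rim. A turned tote slid on the rim towards the lower tote's yellow end is halted by the stops with its feet 2 mm past the middle of the saddles.
- carrier: Steel carrier, 224 x 92 mm, loose on the bench (1.3 kg with its load: a push of 6 N can shift it). Origin: centre of its underside, x along it, z up. In it, not tracked, is the loaded tote: axes as the carrier's, yellow end to +x, y = 0, soles at z = 5, rim at 67, saddle floors at 62 mm, but x anywhere from -15 to +15 mm, clamped there. Vial caps end 3 mm below the rim.
- beaker_a: Clear beaker with a red sample, 50 mm wide, 62 mm high, loose, to be left alone. Origin at the centre of its underside.
- clock: White timer lying on the bench, 62 x 62 x 18 mm, loose, to be left alone. Origin at the centre of its underside.
- wash: White wash bottle with a red swan neck, 62 x 94 mm, 208 mm high, loose, to be left alone. Origin under its middle.
- case_corner (a point): A fixed point on the top edge of the black instrument case to the left of the work. The case stands within x = 0.11 to 0.57 and y = -0.06 to 0.42 m and is 0.17 m high; its open lid with the screen rises to z = 0.50 m within x = 0.36 to 0.68 and y = 0.13 to 0.50 m. Pass over them or keep away.

How it is judged:
By the outcome, as a careful person would: the job done as asked, in the order asked, and still so for the second after the job is handed in, with the robot touching nothing.
It also fails if it takes over 72 s, if anything falls off the work surface, if the arm or the gripper's body presses on something with over 40 N, if the wrist force passes 120 N, or if a joint passes its speed limit or range.

## Working session

There is one attempt and no reset: what is moved stays moved. The work goes in short steps, Python scripts to look and compute and a shell command to move; the robot and the scene stay as the last step left them, time stands still between calls to the robot, and variables do not carry over. Pictures are saved under pics/ and viewed, at most 10 in all, crops included, and the job is handed in when it is done.

```bash
mkdir -p pics; ls; python3 - <<'E'
from bench import ctrl, viewer
import cv2
s=ctrl.read_state()
print({k:(s[k]) for k in ('time','eef_pos','eef_rot','wrist_force','opening')},ctrl.tip_extent)
for n in ('scene','top'):
    cv2.imwrite(f'pics/{n}0.png',viewer.get_image(n)[:,:,::-1])
    print(n,viewer.camera_model(n))
E
```

```text
pics
{'time': 0.0, 'eef_pos': array([ 0.16344651, -0.65426815,  0.21069893]), 'eef_rot': array([-9.64586270e-04,  9.92518900e-01,  1.22087194e-01, -1.39935671e-04]), 'wrist_force': array([-0.55108947,  0.89793409, -0.70312957]), 'opening': 0.08695836583910145} 0.014
scene {'intrinsics': array([[490.44964848,   0.        , 275.13057862],
       [  0.        , 490.44964848, 209.61058368],
       [  0.        ,   0.        ,   1.        ]]), 'rvec': array([ 0.79043625, -2.36090192,  1.29397927]), 'tvec': array([0.29439674, 0.35837059, 0.64955144])}
top {'intrinsics': array([[494.21206033,   0.        , 276.85702297],
       [  0.        , 494.21206033, 212.18173514],
       [  0.        ,   0.        ,   1.        ]]), 'rvec': array([ 2.1801476 , -2.17195663,  0.14130233]), 'tvec': array([-0.21631674,  0.55892043,  1.04887333])}
```

View pics/scene0.png

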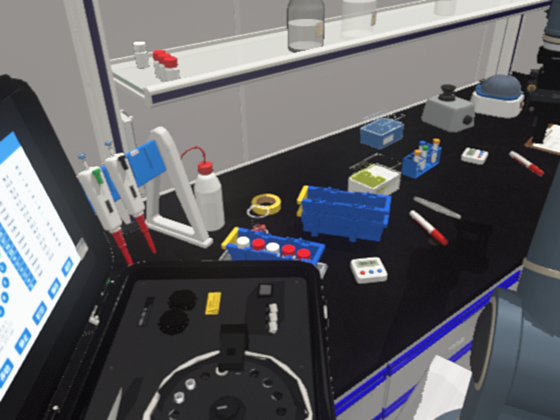

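View pics/top0.png

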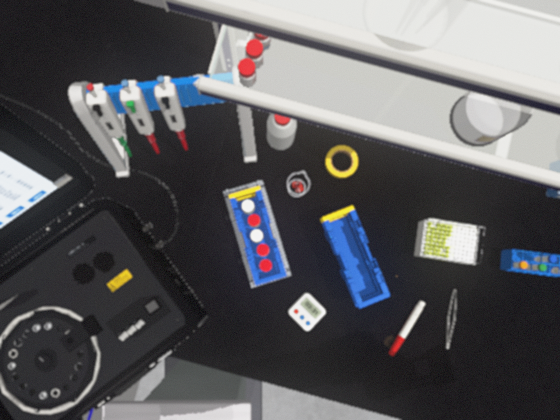

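Top view: nested totes are centred near (355,257), with the yellow end at (338,213). The loaded tote is near (257,235), with its yellow end at (245,190). The beaker is at (298,184), the timer at (307,312) and the wash bottle at (281,130).

```bash
cat > h.py <<'E'
from bench import ctrl, viewer
import cv2, numpy as np
def cam(n):
    m=viewer.camera_model(n); R=cv2.Rodrigues(m['rvec'])[0]; return m['intrinsics'],R,np.ravel(m['tvec'])
def ray(n,uv,z,c=None):
    K,R,t=c or cam(n); uv=np.atleast_2d(uv).astype(float)
    d=(np.linalg.inv(K)@np.c_[uv,np.ones(len(uv))].T).T@R; o=-R.T@t
    return o+d*((z-o[2])/d[:,2])[:,None]
def proj(n,P,c=None):
    K,R,t=c or cam(n); return cv2.projectPoints(np.atleast_2d(P).astype(float),cv2.Rodrigues(R)[0],t,K,None)[0][:,0]
def masks(im):
    h=cv2.cvtColor(im,cv2.COLOR_RGB2HSV)
    return cv2.inRange(h,(105,120,50),(125,255,255)),cv2.inRange(h,(20,130,120),(35,255,255))
E
python3 - <<'E'
from h import *
im=viewer.get_image('top'); b,y=masks(im)
K,R,t=cam('top'); print('cam',-R.T@t)
for nm,m,z in (('blue',b,.095),('yel',y,.095)):
    n,l,st,c=cv2.connectedComponentsWithStats(m)
    for i in range(1,n):
        if st[i,4]>60 and c[i][1]>160:
            cn=np.argwhere(l==i)[:,::-1].astype(np.float32)
            for zz in (.095,.067):
                P=ray('top',cn,zz)[:,:2].astype(np.float32)
                r=cv2.minAreaRect(P*1000); print(nm,c[i].round(1),st[i,4],zz,np.round(r[0],1),np.round(r[1],1),round(r[2],1))
big=cv2.resize(im[170:320,210:400],None,fx=4,fy=4,interpolation=cv2.INTER_CUBIC)
cv2.imwrite('pics/topc.png',big[:,:,::-1])
E
```

```text
cam [ 0.44315104 -0.19094448  1.1074645 ]
blue [258.9 241.7] 1806 0.095 [ 500.9 -173.7] [183.5  66.4] 17.1
blue [258.9 241.7] 1806 0.067 [ 502.5 -173.2] [188.5  68.3] 17.1
blue [356.3 261. ] 3531 0.095 [ 455.7 -374.4] [191.8  82.7] 22.1
blue [356.3 261. ] 3531 0.067 [ 456.  -379.4] [197.1  84.9] 22.1
blue [528.2 261.1] 1043 0.095 [ 452.4 -735.1] [124.1  50.5] 83.1
blue [528.2 261.1] 1043 0.067 [ 452.7 -750.2] [127.6  51.9] 83.1
yel [341.6 161.6] 518 0.095 [ 661.3 -348.8] [68.1 69.4] 45.4
yel [341.6 161.6] 518 0.067 [ 667.4 -353.2] [69.9 71.4] 45.4
yel [244.2 193.4] 211 0.095 [ 590.6 -146.1] [18.8 65.3] 17.3
yel [244.2 193.4] 211 0.067 [ 594.7 -144.9] [19.3 67.1] 17.3
yel [337.3 213.4] 222 0.095 [ 549.8 -337.7] [15.7 75.8] 22.0
yel [337.3 213.4] 222 0.067 [ 552.7 -341.7] [16.2 77.9] 22.0
yel [119.2 279.9] 283 0.095 [413.9 104.8] [22.4 51.2] 37.6
yel [119.2 279.9] 283 0.067 [413.1 112.9] [23.  52.6] 37.6
```

View pics/topc.png

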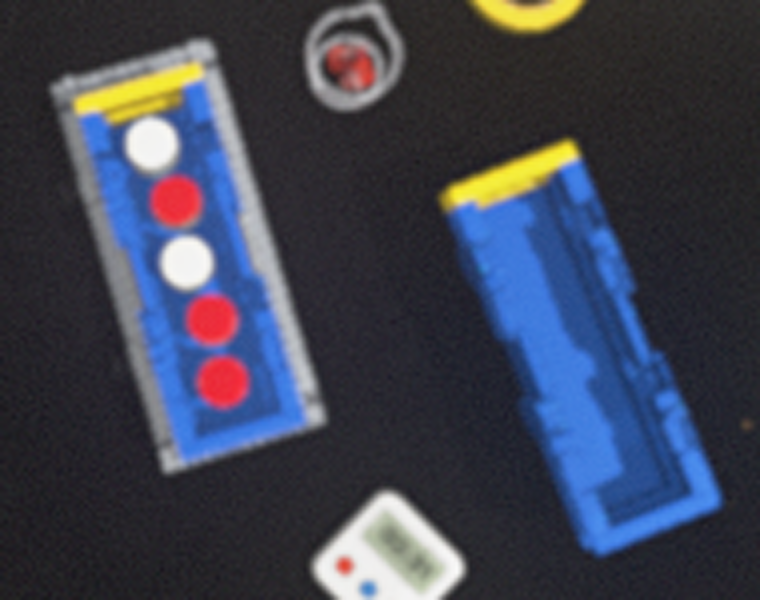

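Crop (4x, offset 210,170): rim corners of the upper tote are yellow/right (578,142), yellow/left (443,193) and blue/right (721,497). For the loaded tote, the yellow end corners are (75,105) and (203,68), and the blue end corners are (180,460) and (307,420).

```bash
cat >> h.py <<'E'
def tote(n,im,seed,z,side,c=None):
    "rim rectangle from blue+yellow component; side: +1/-1 keep y edge that is truly rim, 0 both"
    c=c or cam(n); b,y=masks(im); m=cv2.morphologyEx(b|y,cv2.MORPH_CLOSE,np.ones((9,9)))
    l=cv2.connectedComponents(m)[1]; i=l[int(seed[1]),int(seed[0])]
    cn=max(cv2.findContours((l==i).astype(np.uint8),0,1)[0],key=cv2.contourArea)[:,0]
    P=ray(n,cn,z,c)[:,:2]; r=cv2.minAreaRect((P*1000).astype(np.float32)); B=cv2.boxPoints(r)
    e=max((B[1]-B[0],B[2]-B[1]),key=np.linalg.norm); e=e/np.linalg.norm(e); e=e*np.sign(e[0]); f=np.array([-e[1],e[0]])
    u,v=B@e,B@f; L=u.max()-u.min(); W=v.max()-v.min(); cu=(u.max()+u.min())/2
    cv=v.max()-34.5 if side>0 else v.min()+34.5 if side<0 else (v.max()+v.min())/2
    return (cu*e+cv*f)/1000,np.degrees(np.arctan2(e[1],e[0])),L,W
E
python3 - <<'E'
from h import *
im=viewer.get_image('top')
print('upper',tote('top',im,(356,261),.095,-1)); print('loaded',tote('top',im,(258,241),.067,0))
uv=lambda a:(np.array(a)+.5)/4-.5+[210,170]
for nm,a,z in (('up',[(578,142),(443,193),(721,497)],.095),('ld',[(75,105),(203,68),(180,460),(307,420)],.067),('carr',[(52,88),(212,42),(326,422),(168,472)],.05)):
    print(nm,ray('top',uv(a),z).round(4).tolist())
s=ctrl.read_state();print(s['eef_pos'],s['time'])
im=viewer.get_image('wrist'); K,R,t=cam('wrist'); print('wc',-R.T@t,R[2], K[0])
E
```

```text
upper (array([ 0.4641704 , -0.37789303], dtype=float32), np.float32(21.977795), np.float32(204.68869), np.float32(82.22595))
loaded (array([ 0.5771326 , -0.23301636], dtype=float32), np.float32(-89.14394), np.float32(1242.7319), np.float32(906.4887))
up [[0.5685, -0.3729, 0.095], [0.5416, -0.3027, 0.095], [0.3869, -0.4433, 0.095]]
ld [[0.5903, -0.1105, 0.067], [0.6105, -0.1782, 0.067], [0.404, -0.1675, 0.067], [0.4248, -0.2337, 0.067]]
carr [[0.6019, -0.0967, 0.05], [0.6275, -0.1828, 0.05], [0.4235, -0.2445, 0.05], [0.3971, -0.1609, 0.05]]
[ 0.16353237 -0.65451989  0.21111747] 0.2
wc [ 0.23199361 -0.63711688  0.3828383 ] [-0.25147797 -0.06222913 -0.96586043] [327.10223519   0.         280.15051443]
```

```bash
python3 -m jog '10 9.3 1.3 1.5;10 9.3 1.3 1.5;10 9.3 1.3 1.5;10 9.3 1.3 1.5;10 9.3 1.3 1.5;10 9.3 1.3 1.5;10 9.3 1.3 1.5;10 9.3 1.3 1.5' 100; python3 -m jog '0 0 0 0;0 0 0 0;0 0 0 0'; python3 - <<'E'
from h import *
s=ctrl.read_state();print(s)
c=cam('wrist'); im=viewer.get_image('wrist'); cv2.imwrite('pics/w1.png',im[:,:,::-1])
print(c)
E
```

```text
time: 0.92
eef_pos: [0.4077, -0.4273, 0.2437]
eef_rot: [0.0, 0.982, 0.187, 0.0]
wrist_force: [0.8, -0.1, 0.7]
opening: 0.0868
grasp_force: 0.0
time: 1.17
eef_pos: [0.4062, -0.4292, 0.2432]
eef_rot: [0.0, 0.982, 0.187, -0.0]
wrist_force: [-0.8, -1.1, -0.7]
opening: 0.0872
grasp_force: 0.0
{'time': 1.1667, 'joint_pos': array([ 0.89464863,  0.31491333, -0.19637295,  1.69312825,  0.06744688,
        1.14032025, -0.51546021]), 'qd': array([ 0.02625431,  0.00446652,  0.02617373,  0.00244334,  0.0003089 ,
        0.00153779, -0.00266925]), 'tau': array([-1.73043050e+00, -4.22858834e+01, -2.49086179e+00, -2.37459987e+01,
       -1.99447260e-01, -2.00225227e-02, -2.36901833e-04]), 'eef_pos': array([ 0.40621893, -0.42917052,  0.24323608]), 'eef_rot': array([ 1.63337681e-04,  9.82395986e-01,  1.86809923e-01, -3.91463094e-04]), 'wrist_force': array([-0.82859063, -1.06478341, -0.73743712]), 'moment': array([-0.11115642,  0.01778783, -0.01388955]), 'grasp_force': 0.0, 'opening': 0.08721860594634934}
(array([[327.10223519,   0.        , 280.15051443],
       [  0.        , 327.10223519, 198.66135603],
       [  0.        ,   0.        ,   1.        ]]), array([[ 3.66360601e-01, -9.30472713e-01,  6.63771456e-04],
       [-8.98561192e-01, -3.53610482e-01,  2.59898847e-01],
       [-2.41594069e-01, -9.58131371e-02, -9.65635619e-01]]), array([-0.5478074 ,  0.17388035,  0.47596048]))
```

View pics/w1.png

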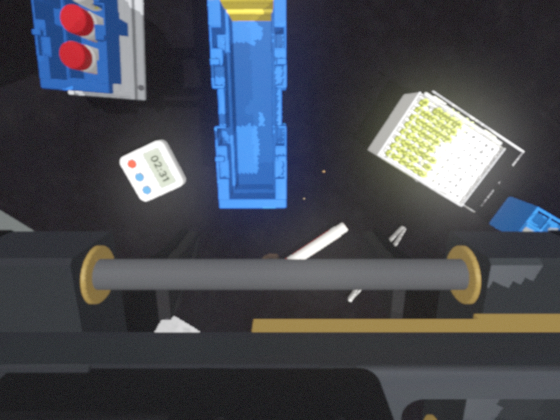

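Wrist view: the tote's near rim corners are at about (219,209) and (287,208), and the rim sides run up to (210,0) and (287,0). The loaded tote is at the upper left.

```bash
python3 - <<'E'
from h import *
im=viewer.get_image('wrist'); c=cam('wrist'); b,y=masks(im); m=b|y
n,l,st,_=cv2.connectedComponentsWithStats(cv2.morphologyEx(m,cv2.MORPH_CLOSE,np.ones((5,5)))[:225]); i=l[150,250]
rows=[3,12,20,135,150,170,190,200]
g=(l==i)
Lp=[(np.flatnonzero(g[r])[0]-.5,r) for r in rows]; Rp=[(np.flatnonzero(g[r])[-1]+.5,r) for r in rows]
ys=np.argwhere(g[:, 230:278])[:,0].max(); print('bottom',[np.flatnonzero(g[:,k])[-1] for k in (225,240,260,280)])
A=ray('wrist',Lp,.095,c);B=ray('wrist',Rp,.095,c)
print(np.c_[rows,A[:,:2].round(4),B[:,:2].round(4),np.linalg.norm(A-B,axis=1).round(4)])
for Q in (A,B):
    v=np.polyfit(Q[:,0],Q[:,1],1); print(np.degrees(np.arctan(v[0])))
print(ray('wrist',[(225,209.5),(280,209)],.095,c))
E
```

```text
bottom [np.int64(208), np.int64(208), np.int64(208), np.int64(208)]
[[ 3.000e+00  5.313e-01 -3.098e-01  5.573e-01 -3.763e-01  7.140e-02]
 [ 1.200e+01  5.249e-01 -3.128e-01  5.507e-01 -3.789e-01  7.100e-02]
 [ 2.000e+01  5.188e-01 -3.147e-01  5.448e-01 -3.813e-01  7.140e-02]
 [ 1.350e+02  4.262e-01 -3.517e-01  4.555e-01 -4.270e-01  8.080e-02]
 [ 1.500e+02  4.129e-01 -3.571e-01  4.404e-01 -4.278e-01  7.590e-02]
 [ 1.700e+02  3.945e-01 -3.643e-01  4.222e-01 -4.352e-01  7.610e-02]
 [ 1.900e+02  3.755e-01 -3.716e-01  4.018e-01 -4.390e-01  7.230e-02]
 [ 2.000e+02  3.660e-01 -3.758e-01  3.921e-01 -4.428e-01  7.190e-02]]
21.680349729125737
22.66664578413099
[[ 0.35961609 -0.38708064  0.095     ]
 [ 0.38051428 -0.43919434  0.095     ]]
```

```bash
python3 -m jog '1.93 1.79 0 0.05;1.93 1.79 0 0.05;1.93 1.79 0 0.05;1.93 1.79 -1.4 0.05;1.93 1.79 -2.7 0.05;1.93 1.79 -2.7 0.05;1.93 1.79 -2.7 0.05'; python3 - <<'E'
from h import *
s=ctrl.read_state();p=s['eef_pos'];q=s['eef_rot']
print(p,2*np.degrees(np.arctan2(q[2],q[1])),s['wrist_force'],(np.array([.464,-.3755,.085])-p)/.03)
c=cam('wrist'); im=viewer.get_image('wrist'); cv2.imwrite('pics/w2.png',im[:,:,::-1]);print(proj('wrist',[[.464,-.3755,.095],p],c))
E
```

```text
time: 1.85
eef_pos: [0.4623, -0.3757, 0.1608]
eef_rot: [-0.002, 0.982, 0.188, -0.002]
wrist_force: [-0.0, -0.2, 0.8]
opening: 0.0876
grasp_force: 0.0
[ 0.46232334 -0.3756773   0.16077156] 21.648079436445187 [-0.04856842 -0.24388771  0.81662711] [ 0.05588853  0.0059099  -2.52571857]
[[281.74227221 205.35843975]
 [281.06599794 241.05742994]]
```

View pics/w2.png

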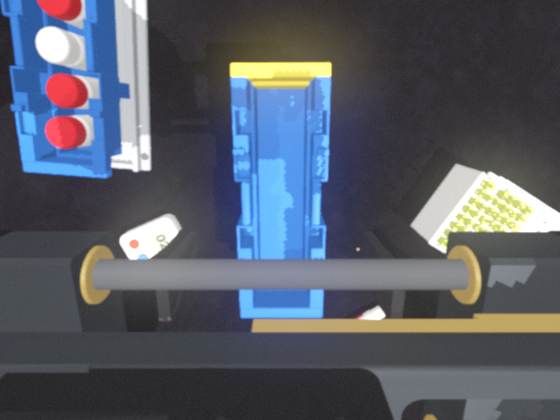

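Wrist view: the tote is centred on col 281. Its yellow end edge is at row 63 and its blue end at row 318, and the waist spans rows ~182–217.

```bash
python3 - <<'E'
from h import *
c=cam('wrist'); A=ray('wrist',[(281,63),(281,318),(231,100),(331,100)],.095,c); print(A, A[:2].mean(0),np.linalg.norm(A[0]-A[1]))
d=A[0]-A[1];print(np.degrees(np.arctan2(d[1],d[0])))
b=ray('wrist',[(281,182),(281,217)],.095,c);print(b,b.mean(0))
E
python3 -m jog '0.03 0 -1.2 0;0.03 0 -2.5 0;0.03 0 -2.5 0;0.03 0 -2.5 0'
```

```text
[[ 0.55929039 -0.33895188  0.095     ]
 [ 0.37361617 -0.4126649   0.095     ]
 [ 0.52388049 -0.31526083  0.095     ]
 [ 0.54973281 -0.38050332  0.095     ]] [ 0.46645328 -0.37580839  0.095     ] 0.19977117243151304
21.65317139286166
[[ 0.48217588 -0.36956649  0.095     ]
 [ 0.45658706 -0.3797253   0.095     ]] [ 0.46938147 -0.37464589  0.095     ]
time: 2.23
eef_pos: [0.4654, -0.3759, 0.0883]
eef_rot: [-0.0, 0.982, 0.188, -0.0]
wrist_force: [0.3, 0.1, 1.1]
opening: 0.0871
grasp_force: 0.0
```

```bash
python3 -m jog '0.03 0 -0.1 0;0.03 0 -0.1 0;0.03 0 -0.1 0;0.03 0 -0.1 0;0.03 0 -0.1 0;0.03 0 -0.1 0;0.03 0 -0.1 0;0.03 0 -0.1 0' 0 25;python3 -m jog '0 0 0 0;0 0 0 0;0 0 0.1 0;0 0 0.3 0'
```

```text
time: 2.9
eef_pos: [0.4665, -0.3753, 0.0847]
eef_rot: [0.0, 0.982, 0.189, 0.0]
wrist_force: [1.2, -0.9, 1.5]
opening: 0.0418
grasp_force: 0.7
time: 3.23
eef_pos: [0.4656, -0.3747, 0.0928]
eef_rot: [-0.001, 0.982, 0.189, -0.001]
wrist_force: [-0.4, 0.1, -0.6]
opening: 0.0153
grasp_force: 0.0
```

```bash
python3 - <<'E'
from h import *
im=viewer.get_image('wrist'); im2=viewer.get_image('scene')[170:290,200:420]
im2=cv2.resize(im2,(770,420),interpolation=cv2.INTER_CUBIC); 
cv2.imwrite('pics/w3.png',np.vstack([cv2.resize(im[:,:],(560,420))[:, :],])[:,:,::-1])
a=cv2.resize(im,(400,300)); b=cv2.resize(im2,(550,300)); cv2.imwrite('pics/w3.png',np.hstack([a,b])[:,150:950,::-1])
E
```

```text
(no output)
```

View pics/w3.png

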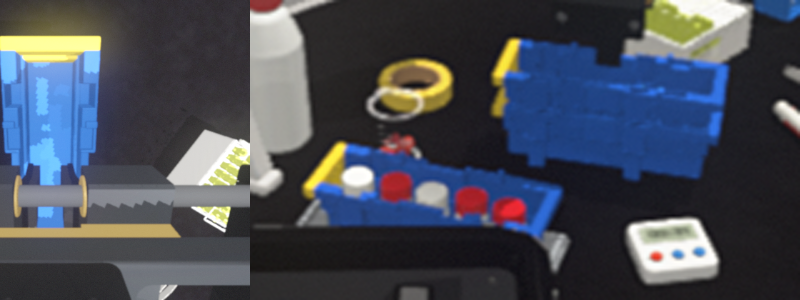

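The gripper closed to 15 mm without gripping, which is wrong. In the wrist view the fingers are near the waist, and in the scene crop the finger shows at about (605,50). I'll project the fingertips to find out why.

```bash
python3 - <<'E'
from h import *
s=ctrl.read_state();p=s['eef_pos'];print(p,s['opening'],s['grasp_force'],s['wrist_force'])
tip=p+[0,0,-.014]; f=np.array([-.372,.928,0])
print('tip',proj('scene',[tip,tip+f*.04,tip-f*.04]))
C=np.array([.4665,-.376,0]);e=np.array([.928,.372,0])
for nm,P in (('rim near +y waist',C+f*.03+[0,0,.095]),('rim -y',C-f*.03+[0,0,.095]),('low rim',C+f*.03+[0,0,.062]),('end',C+e*.1+[0,0,.095]),('end-',C-e*.1+[0,0,.095])): print(nm,proj('scene',P))
im=viewer.get_image('scene')[150:250,280:410]
cv2.imwrite('pics/s4.png',cv2.resize(im,(780,600),interpolation=cv2.INTER_CUBIC)[:,:,::-1])
E
```

```text
[ 0.46693171 -0.37552285  0.09440809] 0.006972631210655938 0.0 [ 0.46271421 -0.14652606 -0.26251356]
tip [[343.49003724 202.35858543]
 [340.52509634 211.59781332]
 [346.28550565 193.64746084]]
rim near +y waist [[341.88176306 203.53709171]]
rim -y [[346.20394772 190.23511382]]
low rim [[341.17354411 216.23515538]]
end [[300.48205105 191.50653149]]
end- [[389.69995553 202.21008424]]
```

View pics/s4.png

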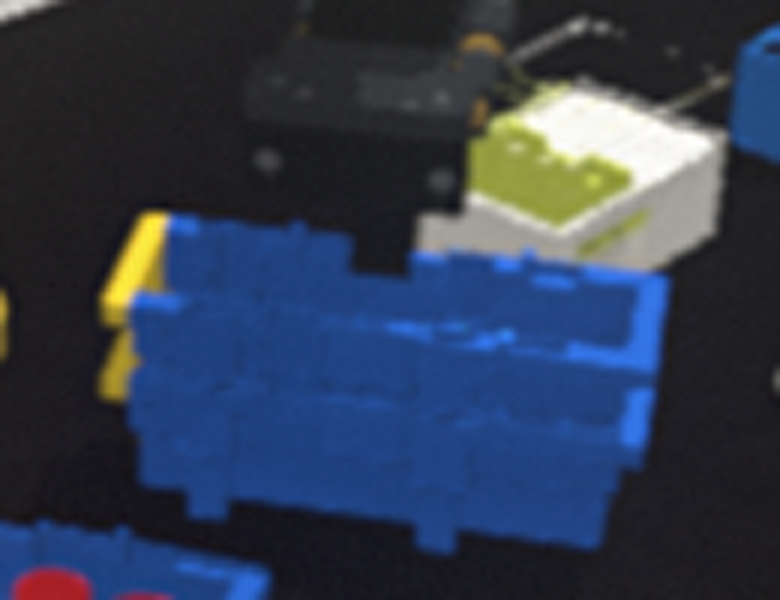

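Finger bottom is at crop (385,272), i.e. scene (344.2,195.3). That is ~7 px above the predicted tip, so when shut the tips stand ~18 mm higher than tip_extent says and closed over the rim. I'll raise, open and check the open tips against the blue wall.

```bash
python3 -m jog '0 0 1 0;0 0 1.5 0;0 0 1.5 0' ; python3 -m jog '0 0 0 0;0 0 0 0;0 0 0 0;0 0 0 0;0 0 0 0;0 0 0 0;0 0 0 0;0 0 0 0' 100; python3 -m jog '0 0 0 0;0 0 -1 0;0 0 -1.5 0;0 0 -1.5 0;0 0 -1.5 0'; python3 - <<'E'
from h import *
s=ctrl.read_state();p=s['eef_pos'];print(p,s['opening'],ctrl.tip_extent)
f=np.array([-.372,.928,0]);o=s['opening']/2
for d in (o,o+.015,-o): print('tip',proj('scene',[p+f*d+[0,0,-.014],p+f*d]))
im=viewer.get_image('scene')[150:250,280:410]
cv2.imwrite('pics/s5.png',cv2.resize(im,(780,600),interpolation=cv2.INTER_CUBIC)[:,:,::-1])
b,y=masks(viewer.get_image('wrist'))
E
```

```text
time: 3.63
eef_pos: [0.4685, -0.3765, 0.1419]
eef_rot: [0.003, 0.982, 0.189, 0.002]
wrist_force: [-0.3, 0.1, 1.1]
opening: 0.0003
grasp_force: 0.0
time: 4.3
eef_pos: [0.4663, -0.3752, 0.1382]
eef_rot: [-0.0, 0.982, 0.189, -0.0]
wrist_force: [-0.2, -0.4, -0.9]
opening: 0.0462
grasp_force: 0.0
time: 4.72
eef_pos: [0.466, -0.3749, 0.0929]
eef_rot: [-0.001, 0.982, 0.189, -0.0]
wrist_force: [0.9, 0.4, -0.9]
opening: 0.0792
grasp_force: 0.0
[ 0.46599881 -0.37491353  0.09286294] 0.07921675470323937 0.014
tip [[340.74369818 212.3572255 ]
 [341.04331058 206.90433424]]
tip [[339.58774755 215.97591163]
 [339.8826557  210.48548018]]
tip [[346.43731807 194.53343371]
 [346.75738074 189.27384001]]
```

View pics/s5.png

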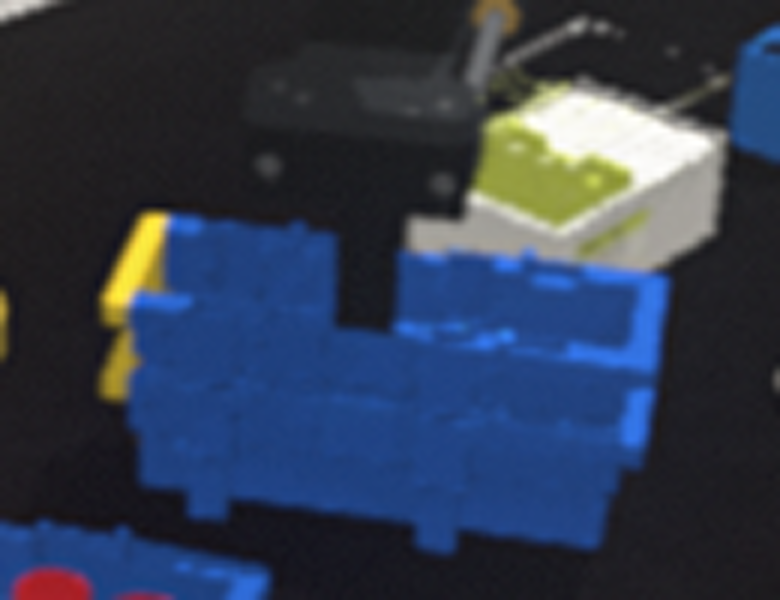

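The open near finger's lower edge is at crop (367,328), i.e. scene row 204.7, where ~214 was predicted. Both pictures agree that the real tips stand roughly 20–28 mm above where tip_extent puts them. I'll descend in small guarded steps and check the finger's lower edge numerically.

```bash
cat >> h.py <<'E'
def finger(col=341,d=.0585):
    s=ctrl.read_state();p=s['eef_pos'];im=viewer.get_image('scene')
    q=s['eef_rot'];a=2*np.arctan2(q[2],q[1]);f=np.array([-np.sin(a),np.cos(a),0])
    v=[]
    for c in range(col-2,col+3):
        k=im[:,c,2].astype(int); r=[i for i in range(185,240) if k[i]>75]; v.append(r[0] if r else None)
    P=p+f*d; zs=np.arange(-.03,.05,.001); rows=proj('scene',[P+[0,0,z] for z in zs])[:,1]
    print('pos',p.round(4),'open',round(s['opening'],4),'F',s['wrist_force'].round(1),'edge',v,'tip rel TCP ~',zs[np.argmin(abs(rows-(np.median(v)-.5)))].round(3))
E
python3 -c "
from h import *
finger()"
python3 -m jog '0 0 -0.3 0;0 0 -0.6 0;0 0 -0.6 0;0 0 -0.6 0;0 0 -0.6 0'
python3 -c "
from h import *
finger()"
```

```text
pos [ 0.4672 -0.3757  0.0945] open 0.084 F [-0.2 -0.1 -0.1] edge [205, 205, 205, 205, 205] tip rel TCP ~ 0.015
time: 5.28
eef_pos: [0.4663, -0.3752, 0.0752]
eef_rot: [-0.0, 0.982, 0.189, -0.0]
wrist_force: [0.3, 0.5, 0.6]
opening: 0.0868
grasp_force: 0.0
pos [ 0.4663 -0.3752  0.0752] open 0.0868 F [0.3 0.5 0.6] edge [213, 213, 213, 213, 213] tip rel TCP ~ 0.015
```

```bash
python3 -m jog '0 0 -0.25 0;0 0 -0.5 0;0 0 -0.5 0;0 0 -0.5 0'
python3 -c "
from h import *
finger()"
python3 -m jog '0 0 0 0;0 0 0 0;0 0 0 0;0 0 0 0;0 0 0 0;0 0 0 0' 0 25
```

```text
time: 5.67
eef_pos: [0.4658, -0.3748, 0.0595]
eef_rot: [-0.001, 0.982, 0.189, -0.001]
wrist_force: [-0.0, 0.0, -0.6]
opening: 0.0868
grasp_force: 0.0
pos [ 0.4658 -0.3748  0.0595] open 0.0868 F [-0.   0.  -0.6] edge [219, 219, 219, 219, 220] tip rel TCP ~ 0.015
time: 6.22
eef_pos: [0.4663, -0.3751, 0.0605]
eef_rot: [0.0, 0.982, 0.189, 0.0]
wrist_force: [-1.8, 0.6, 1.1]
opening: 0.0598
grasp_force: 25.0
```

```bash
python3 -m jog '0 0 0.1 0;0 0 0.3 0;0 0 0.6 0;0 0 1 0;0 0 1.4 0;0 0 1.8 0;0 0 2.2 0;0 0 2.6 0' - 35;python3 -m jog '0 0 0.5 0;0 0 1 0;0 0 1.5 0;0 0 1.9 0;0 0 1.9 0;0 0 1.9 0'
python3 - <<'E'
from h import *
im=viewer.get_image('scene'); im2=viewer.get_image('top')
a=cv2.resize(im[120:290,200:420],(400,309)); b=cv2.resize(im2[150:321,200:420],(400,309))
cv2.imwrite('pics/s6.png',np.hstack([a,b])[:,:,::-1]); s=ctrl.read_state(); print(s['joint_pos'],s['wrist_force'])
E
```

```text
time: 6.88
eef_pos: [0.4665, -0.3753, 0.1401]
eef_rot: [0.0, 0.982, 0.189, 0.0]
wrist_force: [0.0, -1.1, -2.0]
opening: 0.0597
grasp_force: 35.0
time: 7.38
eef_pos: [0.4665, -0.3754, 0.1962]
eef_rot: [0.001, 0.982, 0.189, 0.0]
wrist_force: [0.8, 1.1, -2.9]
opening: 0.0596
grasp_force: 35.0
[ 0.78276734  0.37091866 -0.2289592   1.73292382  0.09496346  1.05024649
 -0.66923029] [ 0.12116194  0.14643542 -1.26261947]
```

View pics/s6.png

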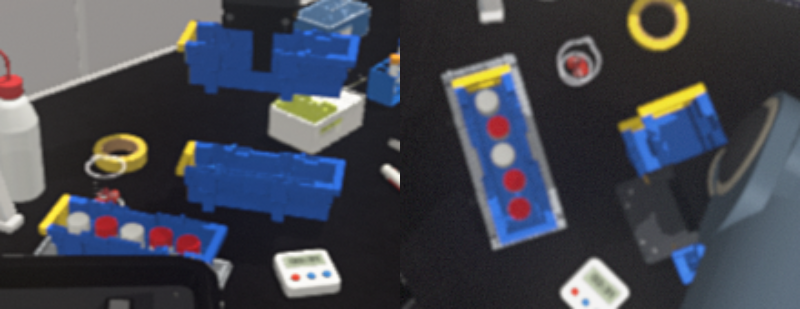

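The scene and top views show that only the upper tote was lifted. It hangs level, and the base stays put with its yellow end at the left. Next I refine the loaded tote's pose.

```bash
python3 - <<'E'
from h import *
im=sum(viewer.get_image('top').astype(float) for _ in range(4))/4; im=im.astype(np.uint8)
b,y=masks(im); m=b|y; M=np.zeros_like(m); M[180:300,215:300]=m[180:300,215:300]
n,l,st,_=cv2.connectedComponentsWithStats(M); 
M=np.isin(l,[i for i in range(1,n) if st[i,4]>60]).astype(np.uint8)
pts=np.argwhere(M)[:,::-1]; P=ray('top',pts,.067)[:,:2]*1000
r=cv2.minAreaRect(P.astype(np.float32)); print(r, st[1:,4])
for yaw in (16.5,17,17.5):
    a=np.radians(yaw);e=np.array([np.cos(a),np.sin(a)]);f=np.array([-e[1],e[0]]);u=P@e;v=P@f
    # lateral edges in several bins along u
    o=[]
    for k in np.linspace(u.min()+8,u.max()-8,9):
        w=v[abs(u-k)<4]; o.append((round(k-u.min()),round(w.min(),1),round(w.max(),1)))
    print(yaw,'u',u.min().round(1),u.max().round(1),o)
# carrier grey edges
g=cv2.cvtColor(im,cv2.COLOR_RGB2GRAY); G=np.zeros_like(g); G[175:295,215:298]=(g[175:295,215:298]>75); G=(G>0)|(M>0)
n,l,st,_=cv2.connectedComponentsWithStats(G.astype(np.uint8)); i=1+np.argmax(st[1:,4])
C=ray('top',np.argwhere(l==i)[:,::-1],.05)[:,:2]*1000; print('carrier',cv2.minAreaRect(C.astype(np.float32)))
E
```

```text
((508.1435852050781, -171.4051055908203), (200.3194122314453, 68.17618560791016), 17.06389808654785) [ 210 1819]
16.5 u 338.3 538.7 [(8, np.float64(-343.5), np.float64(-276.8)), (31, np.float64(-342.5), np.float64(-275.9)), (54, np.float64(-343.2), np.float64(-275.1)), (77, np.float64(-342.2), np.float64(-277.4)), (100, np.float64(-338.1), np.float64(-280.3)), (123, np.float64(-342.0), np.float64(-276.0)), (146, np.float64(-341.0), np.float64(-275.7)), (169, np.float64(-340.8), np.float64(-276.0)), (192, np.float64(-340.7), np.float64(-274.2))]
17 u 335.7 536.0 [(8, np.float64(-346.5), np.float64(-279.8)), (31, np.float64(-345.8), np.float64(-279.1)), (54, np.float64(-346.6), np.float64(-278.4)), (77, np.float64(-345.9), np.float64(-281.0)), (100, np.float64(-341.9), np.float64(-284.1)), (123, np.float64(-346.0), np.float64(-280.0)), (146, np.float64(-345.2), np.float64(-279.9)), (169, np.float64(-345.3), np.float64(-280.4)), (192, np.float64(-345.9), np.float64(-278.9))]
17.5 u 332.8 533.4 [(8, np.float64(-349.5), np.float64(-282.8)), (31, np.float64(-349.0), np.float64(-282.3)), (54, np.float64(-350.0), np.float64(-281.8)), (77, np.float64(-349.5), np.float64(-284.5)), (100, np.float64(-345.7), np.float64(-287.9)), (123, np.float64(-350.0), np.float64(-283.9)), (146, np.float64(-349.4), np.float64(-284.0)), (169, np.float64(-349.7), np.float64(-284.8)), (193, np.float64(-350.5), np.float64(-283.5))]
carrier ((514.0235595703125, -170.3475341796875), (220.951416015625, 92.71449279785156), 17.07822608947754)
```

```bash
python3 -m jog '0 0 0 1.0;0 0 0 2.4;0 0 0 3.8;0 0 0 5.2;0 0 0 6.6;0 0 0 8;0 0 0 9.4;0 0 0 10.8';python3 -m jog '0 0 0 1.4;0 0 0 2.8;0 0 0 4.2;0 0 0 5.6;0 0 0 7;0 0 0 8.4;0 0 0 9.8;0 0 0 11.2'; python3 -m jog '0 0.4 0 1.4;0.1 1.2 0 2.8;0.3 2 0 4.2;0.5 3 0 5.6;0.6 4 0 7;0.8 5 0 8.4;0.9 6 0 9.8;1 6.3 0 11.2'
python3 - <<'E'
from h import *
s=ctrl.read_state();p=s['eef_pos'];q=s['eef_rot'];print(s['joint_pos'].round(2),p,2*np.degrees(np.arctan2(q[2],q[1])))
E
```

```text
time: 8.35
eef_pos: [0.4661, -0.3751, 0.1948]
eef_rot: [-0.0, 0.787, 0.617, -0.0]
wrist_force: [0.4, -0.4, -2.0]
opening: 0.0596
grasp_force: 35.0
time: 9.02
eef_pos: [0.466, -0.3752, 0.1948]
eef_rot: [-0.0, 0.406, 0.914, 0.0]
wrist_force: [-0.2, 0.2, -2.8]
opening: 0.0594
grasp_force: 35.0
time: 9.68
eef_pos: [0.4965, -0.1804, 0.1956]
eef_rot: [0.0, -0.074, 0.997, 0.001]
wrist_force: [-0.1, 0.6, -1.3]
opening: 0.0599
grasp_force: 35.0
[ 1.    0.39 -0.92  1.86  0.35  1.07  1.66] [ 0.49648859 -0.1803611   0.19561478] 188.50140164324287
```

```bash
cat >> h.py <<'E'
def st(C=(.508,-.1715),yaw=17.06):
    S=ctrl.read_state();p=S['eef_pos'];q=S['eef_rot'];a=np.radians(yaw);e=np.array([np.cos(a),np.sin(a)]);f=np.array([-e[1],e[0]])
    d=p[:2]-C; w=S['wrist_force'];print('t',round(S['time'],2),'X %.1f Y %.1f mm'%(d@e*1e3,d@f*1e3),'z %.1f'%(p[2]*1e3),'yaw',(2*np.degrees(np.arctan2(q[2],q[1]))%360).round(2),'Fx %.1f Fy %.1f Fz %.1f'%(w[:2]@e,w[:2]@f,w[2]),'M',S['moment'].round(2),'grip',round(S['grasp_force'],1))
E
python3 -m jog '0 0.18 0 1;0 0.18 0 1.85;0 0.18 -0.5 1.85;0 0.18 -1.3 1.85;0 0.18 -2 1.85;0 0.18 -2 1.85;0 0.18 -2 1.85' >/dev/null; python3 -c "
from h import *
st()
for i in range(6): viewer.get_image('top'); 
st()"
```

```text
t 10.27 X -14.5 Y -5.2 mm z 134.6 yaw 197.03 Fx 1.1 Fy 0.1 Fz -0.4 M [ 0.09 -0.15 -0.02] grip 35.0
t 10.57 X -13.2 Y -5.8 mm z 136.5 yaw 197.02 Fx -1.2 Fy 0.2 Fz -1.8 M [ 0.11 -0.17  0.  ] grip 35.0
```

```bash
python3 -m jog '0 0.19 0 0;0 0.19 0 0;0 0.19 -0.4 0;0 0.19 -0.8 0;0 0.19 -1.1 0;0 0.19 -1.1 0;0 0.19 -1.1 0' >/dev/null; python3 - <<'E'
from h import *
st()
ims=[viewer.get_image('top') for _ in range(4)]; im=(sum(i.astype(float) for i in ims)/4).astype(np.uint8)
st()
# held tote pose from top: yellow end patch (towards robot) at rim z
z=ctrl.read_state()['eef_pos'][2]-.0275+.062
b,y=masks(im)
n,l,s_,c=cv2.connectedComponentsWithStats(y)
for i in range(1,n):
    if s_[i,4]>40 and 215<c[i][0]<330 and c[i][1]>170:
        P=ray('top',np.argwhere(l==i)[:,::-1],z)[:,:2]*1000; r=cv2.minAreaRect(P.astype(np.float32)); print(c[i].round(1),s_[i,4],r)
        a=np.radians(17.06);e=np.array([np.cos(a),np.sin(a)]);f=np.array([-e[1],e[0]]);Q=P-[508,-171.5];print('u',(Q@e).min(),(Q@e).max(),'v',(Q@f).min(),(Q@f).max())
E
```

```text
t 11.15 X -12.8 Y 0.4 mm z 101.2 yaw 197.04 Fx 0.1 Fy -0.6 Fz -2.2 M [ 0.13 -0.16 -0.01] grip 35.0
t 11.35 X -11.8 Y -0.1 mm z 102.7 yaw 197.03 Fx -0.6 Fy 0.6 Fz -1.6 M [ 0.09 -0.07  0.05] grip 35.0
```

```bash
for i in 1; do python3 -m jog '0 0 -0.08 0;0 0 -0.16 0;0 0 -0.16 0' >/dev/null; python3 -c "from h import *
st()"; done; python3 -m jog '0 0 -0.03 0;0 0 -0.05 0;0 0 -0.05 0' >/dev/null; python3 -c "from h import *
st()"
```

```text
t 11.6 X -12.5 Y 0.0 mm z 97.2 yaw 197.02 Fx 0.4 Fy 0.1 Fz -2.6 M [ 0.08 -0.09 -0.  ] grip 35.0
t 11.85 X -12.3 Y -0.0 mm z 96.0 yaw 197.03 Fx -0.3 Fy 0.5 Fz -1.8 M [ 0.09 -0.14  0.03] grip 35.0
```

```bash
python3 -m jog '0 0 -0.03 0;0 0 -0.03 0;0 0 -0.03 0' >/dev/null; python3 -c "from h import *
st()";python3 -m jog '0 0 -0.03 0;0 0 -0.03 0;0 0 -0.03 0' >/dev/null; python3 -c "from h import *
st()"
```

```text
t 12.1 X -12.2 Y -0.0 mm z 95.1 yaw 197.02 Fx -0.3 Fy -0.0 Fz -0.7 M [ 0.16 -0.17  0.  ] grip 35.0
t 12.35 X -12.0 Y -0.1 mm z 94.5 yaw 197.02 Fx -1.1 Fy -0.2 Fz 0.7 M [0.16 0.01 0.02] grip 35.0
```

```bash
python3 -m jog '0.1 0.03 0 0;0.18 0.055 0 0;0.255 0.078 0 0;0.255 0.078 0 0' >/dev/null; python3 -c "from h import *
st()";python3 -m jog '0.03 0.01 0 0;0.064 0.02 0 0;0.064 0.02 0 0' >/dev/null; python3 -c "from h import *
st()"
```

```text
t 12.68 X -3.4 Y -0.1 mm z 94.4 yaw 197.05 Fx 0.2 Fy -0.1 Fz 1.0 M [-0.01 -0.04 -0.05] grip 35.0
t 12.93 X -1.8 Y 0.1 mm z 94.1 yaw 197.03 Fx 0.9 Fy 0.2 Fz -1.7 M [ 0.14 -0.1  -0.06] grip 35.0
```

```bash
python3 -m jog '0.032 0.01 0 0;0.032 0.01 0 0;0.032 0.01 0 0' >/dev/null; python3 -c "from h import *
st()";python3 -m jog '0.032 0.01 0 0;0.032 0.01 0 0;0.032 0.01 0 0' >/dev/null; python3 -c "from h import *
st()"
```

```text
t 13.18 X -1.1 Y 0.2 mm z 94.0 yaw 197.04 Fx 0.3 Fy -0.3 Fz -1.7 M [ 0.13 -0.1  -0.05] grip 35.0
t 13.43 X -0.1 Y 0.0 mm z 94.2 yaw 197.03 Fx 0.1 Fy 0.6 Fz -1.9 M [ 0.1  -0.16 -0.  ] grip 35.0
```

```bash
python3 -m jog '0.032 0.01 0 0;0.032 0.01 0 0;0.032 0.01 0 0' >/dev/null; python3 -c "from h import *
st()
viewer.get_image('top')
st()"
```

```text
t 13.68 X 0.9 Y 0.0 mm z 94.3 yaw 197.03 Fx 0.1 Fy 0.2 Fz -2.3 M [ 0.12 -0.07 -0.01] grip 35.0
t 13.73 X 0.9 Y -0.0 mm z 94.3 yaw 197.02 Fx 0.7 Fy -0.9 Fz -1.8 M [ 0.15 -0.15  0.08] grip 35.0
```

```bash
python3 -m jog '-0.041 -0.013 0 0;-0.041 -0.013 -0.03 0;-0.041 -0.013 -0.06 0;-0.041 -0.013 -0.06 0' >/dev/null; python3 -c "from h import *
st()";python3 -m jog '0 0 -0.03 0;0 0 -0.05 0;0 0 -0.05 0' >/dev/null; python3 -c "from h import *
st()"
```

```text
t 14.07 X -0.7 Y 0.0 mm z 92.2 yaw 197.02 Fx 0.2 Fy 0.7 Fz -2.4 M [ 0.09 -0.13 -0.05] grip 35.0
t 14.32 X -0.6 Y 0.0 mm z 90.8 yaw 197.03 Fx 0.1 Fy 0.4 Fz -1.3 M [ 0.11 -0.08  0.  ] grip 35.0
```

```bash
python3 -m jog '0 0 -0.03 0;0 0 -0.03 0;0 0 -0.03 0' >/dev/null; python3 -c "from h import *
st()";python3 -m jog '0 0 -0.03 0;0 0 -0.03 0;0 0 -0.03 0' >/dev/null; python3 -c "from h import *
st()"
```

```text
t 14.57 X -0.5 Y 0.0 mm z 90.0 yaw 197.03 Fx -0.2 Fy -0.2 Fz -1.5 M [ 0.13 -0.12 -0.03] grip 35.0
t 14.82 X -0.3 Y -0.1 mm z 89.5 yaw 197.03 Fx -0.4 Fy 1.4 Fz 1.7 M [ 0.14  0.08 -0.04] grip 35.0
```

```bash
python3 -m jog '0 0 0 0;0 0 0 0;0 0 0 0;0 0 0 0;0 0 0 0;0 0 0 0;0 0 0 0;0 0 0 0' 100; python3 -m jog '0 0 0 0;0 0 0 0;0 0 0 0';python3 -m jog '0 0 0.3 0;0 0 0.8 0;0 0 1.5 0;0 0 2.3 0;0 0 3.2 0;0 0 4 0;0 0 4 0' ;python3 -m jog '0 -1 0 0;0 -2 0 0;0 -3 0 0;0 -4 0 0;0 -5 0 0;0 -6 0 0;0 -6 0 0;0 -6 0 0'
python3 - <<'E'
from h import *
im=viewer.get_image('scene')[150:290,190:410]; im2=viewer.get_image('top')
a=cv2.resize(im,(400,255)); b=cv2.resize(im2[140:319,180:460],(400,255))
cv2.imwrite('pics/s7.png',np.hstack([a,b])[:,:,::-1])
E
```

```text
time: 15.48
eef_pos: [0.5076, -0.1717, 0.0892]
eef_rot: [-0.0, -0.148, 0.989, 0.0]
wrist_force: [0.2, 0.1, -0.1]
opening: 0.0867
grasp_force: 0.0
time: 15.73
eef_pos: [0.5076, -0.1716, 0.0892]
eef_rot: [-0.0, -0.148, 0.989, 0.0]
wrist_force: [-0.1, -0.3, 0.8]
opening: 0.0868
grasp_force: 0.0
time: 16.32
eef_pos: [0.5108, -0.1715, 0.2147]
eef_rot: [0.004, -0.148, 0.989, -0.002]
wrist_force: [1.1, -0.1, 0.8]
opening: 0.0869
grasp_force: 0.0
time: 16.98
eef_pos: [0.5067, -0.3537, 0.2085]
eef_rot: [-0.0, -0.146, 0.989, 0.001]
wrist_force: [0.5, 1.2, 0.1]
opening: 0.0874
grasp_force: 0.0
```

View pics/s7.png

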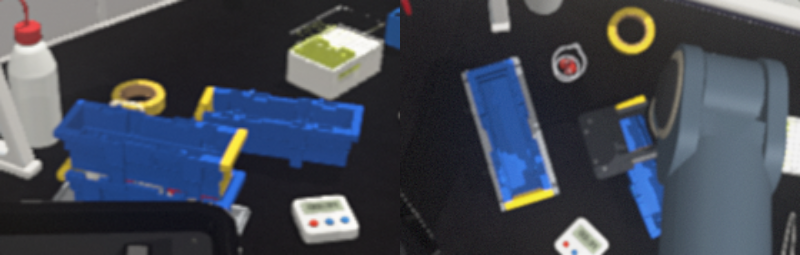

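The tote is stacked level with its yellow end over the blue end. Base, timer, beaker and bottle are unmoved. One numeric check, then I hand it in.

```bash
python3 - <<'E'
from h import *
b,y=masks(viewer.get_image('top')); m=b|y; M=np.zeros_like(m); M[170:305,210:300]=m[170:305,210:300]
n,l,s,_=cv2.connectedComponentsWithStats(M); M=np.isin(l,[i for i in range(1,n) if s[i,4]>60])
for z in (.124,.129): print(z,cv2.minAreaRect((ray('top',np.argwhere(M)[:,::-1],z)[:,:2]*1000).astype(np.float32)))
st()
ctrl.job_done()
E
```

```text
0.124 ((508.17657470703125, -170.78057861328125), (204.44659423828125, 68.5554428100586), 17.129819869995117)
0.129 ((507.845947265625, -170.88308715820312), (203.40711975097656, 68.20689392089844), 17.129819869995117)
t 17.13 X -52.5 Y -170.5 mm z 209.3 yaw 197.16 Fx -0.1 Fy 1.0 Fz 0.6 M [ 0.11 -0.17  0.04] grip 0.0
the job is handed in; nothing more can be done
```

The upper tote is stacked half-turned on the loaded tote with its feet home in the saddles by height, contact force and final view, released and handed in at about 17 s; I felt the saddles' edge but did not slide right up to the stops, and a first grip closed over the rim on nothing, without shifting anything.

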